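# Stroke the organiser's lids shut

### The job

Close the medicine organiser for the round: with the fingertips, stroke lightly along its row of open lids from the half-round end to the square end, folding each lid down flat in turn, first to last, in one pass without lifting off the row until the last lid is shut. Do not grip, lift or shove the organiser, leave the vials, cup and tape beside it alone, and then take the hand away.

Things in the scene. Friction and masses are not known exactly. Their poses are not given: they have to be found in the camera images.
- organiser: Medicine organiser: low white box, 230 long, 50 wide, 32 mm high, loose on rubber feet (about 0.8 kg), with a row of four compartments with grey hinged lids. Origin: underside, mid-length. x runs along the row from the half-round end (flat ledge, from x = -115 mm to lid 1) to the square end (flat ledge, to x = +115 mm), z up. Ledges and shut lids are flush, top at z = 32 mm.
- row_start (a point): Point on top of the flat half-round ledge at the start of the row, in the middle of the width, 13 mm before the hinge of lid 1 (organiser x = -93 mm, z = 32 mm). Axes as the organiser's.
- row_end (a point): Point in the middle of the top of the flat square ledge (18 x 50 mm) at the other end of the row, 10 mm past the end of lid 4's place (organiser x = +106 mm, z = 32 mm). Axes as the organiser's.
- lid_1 (a joint): Angle (rad) of lid 1, counted from the half-round end: 0 shut and flush, 1.57 upright. Plate 41 along the row, 47 across, 3 mm thick, hinged on its edge nearer the half-round end (organiser x = -80, z = 30.5 mm). Stays where it is left (about 0.0025 N m friction, no spring). Starts open at 0.9 to 1.4, so a push along the row from the half-round end folds it down.
- lid_2 (a joint): Angle (rad) of lid 2, counted from the half-round end: 0 shut and flush, 1.57 upright. Plate 41 along the row, 47 across, 3 mm thick, hinged on its edge nearer the half-round end (organiser x = -36, z = 30.5 mm). Stays where it is left (about 0.0025 N m friction, no spring). Starts open at 0.9 to 1.4, so a push along the row from the half-round end folds it down.
- lid_3 (a joint): Angle (rad) of lid 3, counted from the half-round end: 0 shut and flush, 1.57 upright. Plate 41 along the row, 47 across, 3 mm thick, hinged on its edge nearer the half-round end (organiser x = 8, z = 30.5 mm). Stays where it is left (about 0.0025 N m friction, no spring). Starts open at 0.9 to 1.4, so a push along the row from the half-round end folds it down.
- lid_4 (a joint): Angle (rad) of lid 4, counted from the half-round end: 0 shut and flush, 1.57 upright. Plate 41 along the row, 47 across, 3 mm thick, hinged on its edge nearer the half-round end (organiser x = 52, z = 30.5 mm). Stays where it is left (about 0.0025 N m friction, no spring). Starts open at 0.9 to 1.4, so a push along the row from the half-round end folds it down.
- vial_1: Bystander: small stoppered vial, 22 mm across, 44 mm tall, standing 50 to 70 mm clear of the organiser's far side. Origin: centre of its underside, z up.
- vial_2: Bystander: slightly larger amber vial, 25 mm across, 49 mm tall, beside the first. Origin: centre of its underside, z up.
- gallipot_2: Bystander: small steel cup, 52 mm across, 31 mm tall, in line with the vials. Origin: centre of its underside, z up.
- tape_silk: Bystander: roll of surgical tape lying flat, 58 mm across, 12 mm tall, on the robot's side of the organiser. Origin: centre of its underside, z up.

How it is judged:
By the outcome, as a careful person would: the job done as asked, in the order asked, and still so for the second after the job is handed in, with the robot touching nothing.
It also fails if it takes over 38 s, if anything falls off the work surface, if the arm or the gripper's body presses on something with over 40 N, if the wrist force passes 120 N, or if a joint passes its speed limit or range.

### The arm

A 6-joint arm with a two-finger parallel gripper is mounted at the origin on a cart in front of the work surface, level with it; the furniture and walls round the work are solid. World frame = base frame: x ahead of the robot, y to its left, z up, the work surface at z = 0. Lengths are in m, angles in rad, forces in N, time in s.
With the tool pointing down it reaches from about 0.225 to 0.875 m from the base axis. Payload 3.4 kg.
Tool frame: the origin (TCP) lies on the centre line of the jaws, within the pads' length; the fingertips stand 8 mm ahead of it and the grasp point (between the pads) lies 11 mm behind it (bot.tips_ahead is the distance from the TCP to the fingertips, in m); z points along the fingers, y is the direction in which the jaws open and shut (so a half turn about z gives the same grasp; the last joint's range is limited). The gripper opens to 85 mm and grips with 20 to 120 N. Pads are 22 mm wide; open, the fingers measure 114 mm over their backs; the gripper's body (76 mm by 85 mm) begins 54 mm behind the grasp point. The pads swing forward as they close: fully open they stand 13 mm farther back than shut.
Start: joints at [1.03, 0.276, 1.505, -0, 1.361, -0.121], TCP at [0.234, 0.525, 0.239] pointing down, gripper open.
Joint ranges: [-2.89, 2.89], [-0.75, 2.08], [0.22, 2.7], [-1.18, 4.32], [0.11, 2.71], [-2.7, 2.7]. Speed limits (rad/s): [2.57, 2.57, 3.14, 3.14, 3.14, 3.14].

### API

Orientations are given as [roll, pitch, yaw] about the fixed x, y, z axes, in that order (R = Rz(yaw) Ry(pitch) Rx(roll)).
In Python, from rig import bot, get_image, workorder gives the robot as it stands. The module is installed in compiled form; this text tells all that it offers.
- The arm moves only by the tool jog_arm, never from a script. Its argument "deltas" is a list of rows, each an object with "dp": the shift along the world's x, y, z in m, a list of three; "turn": the turn, a rotation vector about the world's x, y, z in rad, a list of three; "hand": the opening, from -1 (shut) to 1 (fully open). A call has 1 to 10 rows; each row shifts and turns the commanded pose from where the row before left it; what a row does not reach is not made up. A row lasts 1/8 s, in which the tool goes at most 62.5 mm and 10.7 degrees, less where a joint would pass 70% of its speed; a pose out of reach is approached as far as the arm can. A call with a gripper value outside its range is refused whole. The fingers move at their own pace and stop on an object; "squeeze" is the grip in N (left out, the last holds). Time passes only in rows, so rows that do not move let the fingers close. It gives the time, the measured TCP pose, the force and the opening at its end, in the units of the state.
- bot.read_state(): the state, without advancing time (a new reading comes with each control period).
- get_image(name): name is "scene" or "top"; returns a dict with "color" (420x560x3 uint8, red, green, blue), "z_map" (420x560 float32, m along the optical axis (not along the pixel's ray), 0 where there is no reading), "mtx" (3x3 intrinsics, pixels), "k1" (the pictures are not rectified: a ray, as slopes to the right and down, at radius r is drawn at 1 + k1 r^2 times it, then the intrinsics apply), "R" (3x3) and "t" (3): a world point X has camera coordinates R X + t. Camera axes: x right, y down, z forward; pixel columns grow to the right and rows downward; lengths in m; the calibration is good to about 2 mm. A picture is of the moment at which its call begins.
- workorder.finish_job(): hands the job in, once; it reports no verdict.
The state is a dict: "time": time; "q": joint angles; "joint_velocities": joint speeds; "joint_efforts": joint torques, N m; "tcp_pos": TCP position; "orientation": TCP orientation; "contact_force": force on the tool from outside, world axes, zero at the start; "ft_torque": the same for the moment, N m; "width": finger opening in m.
Only numpy, scipy, OpenCV 4.12 (cv2) and the standard library are available. Lean on these libraries where they do the work, as an engineer would, in place of code of your own. Each camera call takes 0.05 s, during which the arm holds its last target.

## Working session

There is one attempt and no reset: what is moved stays moved. The work goes in short steps, Python scripts to look and compute and a tool call to move; the robot and the scene stay as the last step left them, time stands still between calls to the robot, and variables do not carry over. Pictures are saved under pics/ and viewed, and the job is handed in when it is done.

Besides the shell and the picture viewer there is one more tool, called after ">>>" by a JSON object that holds its "name" and its "arguments". jog_arm: Moves the arm, as the interface text tells. Its arguments: {"type":"object","properties":{"deltas":{"type":"array"},"squeeze":{"type":"number"}},"required":["deltas"]}

```bash
mkdir -p pics
python3 - <<'E'
from rig import bot,get_image
import cv2,numpy as np
for n in("scene","top"):
    d=get_image(n); cv2.imwrite(f"pics/{n}0.png",d["color"][:,:,::-1]); np.savez(f"{n}0.npz",**d)
    print(n,d["mtx"],d["k1"],d["R"],d["t"])
print(bot.read_state(),bot.tips_ahead)
E
```

```text
scene [[464.61807705   0.         277.01581148]
 [  0.         464.61807705 206.11842141]
 [  0.           0.           1.        ]] 0.03058566879473295 [[ 0.47109588 -0.8820788   0.00237874]
 [-0.67558906 -0.36254622 -0.64198104]
 [ 0.56714027  0.30082757 -0.76671682]] [-0.25544182  0.42388184  0.5426864 ]
top [[512.73204557   0.         281.1679576 ]
 [  0.         512.73204557 204.68449029]
 [  0.           0.           1.        ]] -0.17864469786925558 [[-0.02485582 -0.99968288  0.00404099]
 [-0.99215927  0.02417309 -0.12261993]
 [ 0.12248336 -0.00705712 -0.99244548]] [0.01360315 0.60273641 0.83007088]
{'time': 0.1, 'q': array([ 1.02998939e+00,  2.76543850e-01,  1.50599265e+00,  7.85254401e-06,
        1.36070759e+00, -1.21033408e-01]), 'joint_velocities': array([-2.32867420e-05, -2.65829791e-03, -3.01967808e-03, -1.29945860e-03,
       -1.95695941e-04, -8.88027458e-04]), 'joint_efforts': array([ 3.38263490e-03, -4.17697763e+01, -2.46406782e+01, -8.48363948e-05,
        5.78070962e-03, -2.36501613e-06]), 'tcp_pos': array([0.23412921, 0.52468053, 0.23852484]), 'orientation': array([-3.13995422e+00, -2.07012493e-04,  2.72181732e+00]), 'contact_force': array([-0.2661296 ,  0.23050745,  0.81888606]), 'ft_torque': array([ 0.02294712, -0.01993383, -0.0309606 ]), 'width': 0.0854499014161743} 0.008
```

View pics/scene0.png

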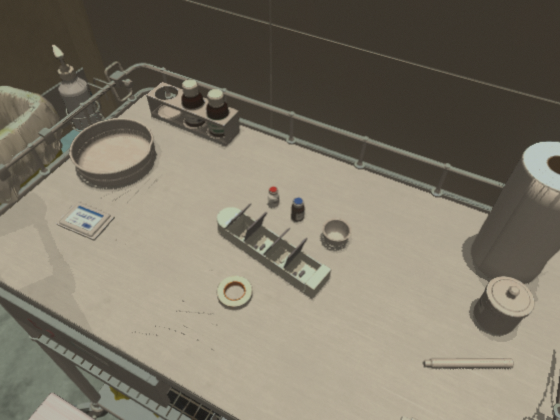

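View pics/top0.png

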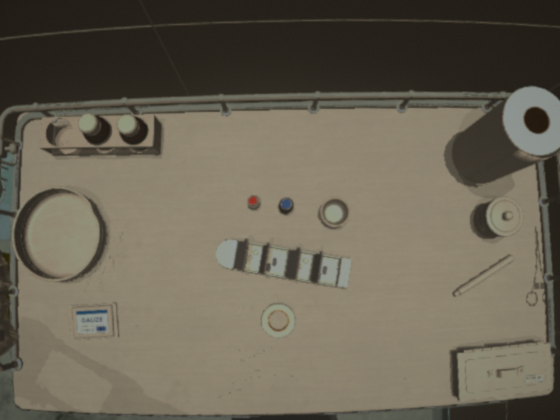

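The half-round ledge is at about (228,254) in the top image and the square end at about (343,273). The vials are at (253,202) and (286,206), the cup at (334,213) and the tape at (278,320). Next I'll measure these.

```bash
cat > h.py <<'E'
import numpy as np,cv2
def ray(d,px):
    K=d["mtx"];p=np.atleast_2d(px).astype(float)
    D=np.array([float(d["k1"]),0,0,0,0])
    u=cv2.undistortPoints(p.reshape(-1,1,2),K,D).reshape(-1,2)
    return u
def on_plane(d,px,z):
    u=ray(d,px);v=np.c_[u,np.ones(len(u))]@d["R"];c=-d["R"].T@d["t"]
    return c+v*((z-c[2])/v[:,2])[:,None]
def cloud(d):
    h,w=d["z_map"].shape;yy,xx=np.mgrid[:h,:w]
    u=ray(d,np.c_[xx.ravel(),yy.ravel()]);z=d["z_map"].ravel()[:,None]
    X=(np.c_[u,np.ones(len(u))]*z-d["t"])@d["R"]
    X[z[:,0]==0]=np.nan
    return X.reshape(h,w,3)
E
python3 - <<'E'
from h import *
for n,(x0,y0,x1,y1) in {"top":(205,185,365,345),"scene":(205,175,365,315)}.items():
    d=dict(np.load(n+"0.npz")); P=cloud(d)
    im=cv2.resize(d["color"][y0:y1,x0:x1,::-1],None,fx=4,fy=4,interpolation=cv2.INTER_CUBIC)
    cv2.imwrite(f"pics/{n}_crop.png",im)
    m=np.zeros(P.shape[:2],bool);m[y0:y1,x0:x1]=1
    print(n,"table z",np.nanmedian(P[y1-12:y1,x0:x0+12,2]))
    tm=m&(P[...,2]>0.012)
    nn,lab,st,c=cv2.connectedComponentsWithStats(tm.astype(np.uint8))
    for i in range(1,nn):
        if st[i,4]>25:
            Q=P[lab==i]; print(st[i],"med",np.median(Q,0).round(4),"min",Q.min(0).round(3),"max",Q.max(0).round(3))
E
```

```text
top table z 0.0006081344420415981
[247 195  14  14 144] med [0.6094 0.0455 0.0408] min [0.601 0.035 0.013] max [0.622 0.057 0.049]
[321 197  29  30 276] med [ 0.5954 -0.1004  0.0299] min [ 0.565 -0.117  0.012] max [ 0.615 -0.069  0.035]
[279 198  15  15 179] med [ 0.6011 -0.0092  0.0466] min [ 0.592 -0.021  0.015] max [0.615 0.002 0.053]
[ 216  239  136   50 2307] med [0.5083 0.007  0.0347] min [ 0.46  -0.117  0.012] max [0.547 0.111 0.077]
[262 304  34  34 439] med [0.4084 0.0085 0.0134] min [ 0.378 -0.02   0.012] max [0.435 0.036 0.018]
scene table z -0.0007802687723696068
[268 187  12  18 169] med [0.6049 0.0413 0.0294] min [0.599 0.033 0.012] max [0.619 0.053 0.045]
[292 198  13  21 229] med [ 0.5965 -0.0146  0.0332] min [ 0.589 -0.025  0.012] max [ 0.611 -0.001  0.051]
[ 216  204  116   91 2646] med [ 0.5021 -0.0038  0.0284] min [ 0.459 -0.12   0.012] max [0.548 0.111 0.074]
[323 218  29  28 386] med [ 0.5992 -0.0943  0.0241] min [ 0.563 -0.121  0.012] max [ 0.616 -0.07   0.033]
```

View pics/top_crop.png

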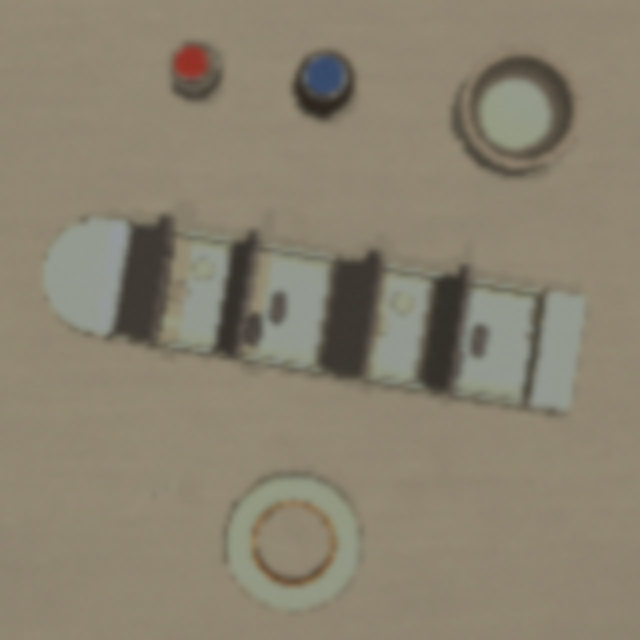

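View pics/scene_crop.png

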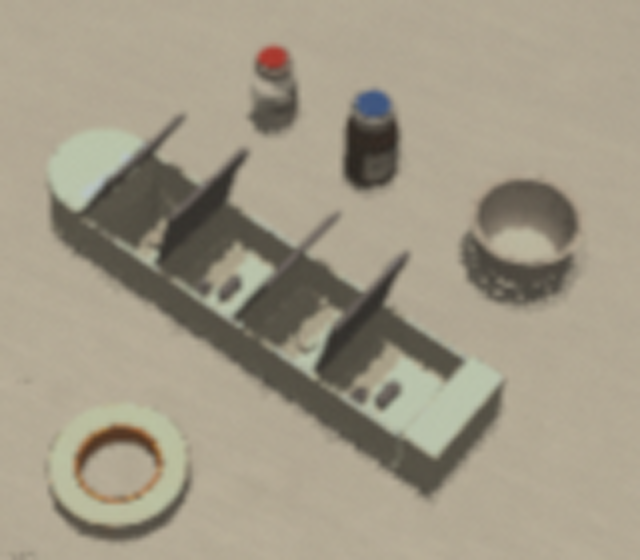

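Run:
```python
from h import *
T=dict(np.load("top0.npz"));S=dict(np.load("scene0.npz"))
f=lambda o,l:np.array([[o[0]+(a+.5)/4-.5,o[1]+(b+.5)/4-.5] for a,b in l])
t=on_plane(T,f((205,185),[(585,294),(569,412),(545,290),(528,408),(43,273),(98,216),(108,337)]),.032)
print("top sqFar,sqNear,inFar,inNear,tip,hrFar,hrNear\n",t.round(4))
s=on_plane(S,f((205,175),[(503,380),(436,459),(48,168),(471,358),(402,436)]),.032)
print("scene sqFar,sqNear,tip(ish),inFar,inNear\n",s.round(4))
for n,d in(("top",T),("scene",S)):
    P=cloud(d);R=P[180:310,205:365].reshape(-1,3)
    # organiser top rim pts
    Q=R[(np.abs(R[:,2]-.032)<.004)&(R[:,0]>.45)&(R[:,0]<.555)&(abs(R[:,1])<.125)]
    r=cv2.minAreaRect((Q[:,:2]*1000).astype(np.float32));print(n,"rim",r,np.median(Q[:,2]))
    col=d["color"].astype(int).sum(2)
    # lids: pts above
    H=R[(R[:,2]>.040)&(R[:,0]>.45)&(R[:,0]<.56)&(abs(R[:,1])<.125)]
    c=np.array([.504,-.004]);a=np.array([np.sin(np.radians(-6)),-np.cos(np.radians(-6))])
    a=np.array([-.125,-.992])
    x=(H[:,:2]-c)@a
    print("lid pts along",np.histogram(x*1000,bins=range(-90,100,10)))
    for lo in(-90,-45,0,45):
        k=(x*1000>lo)&(x*1000<lo+44)
        if k.any():print(lo,"zmax",H[k,2].max().round(4))
```

```text
top sqFar,sqNear,inFar,inNear,tip,hrFar,hrNear
 [[ 0.5097 -0.1167  0.032 ]
 [ 0.4603 -0.1082  0.032 ]
 [ 0.5119 -0.0998  0.032 ]
 [ 0.4626 -0.091   0.032 ]
 [ 0.5243  0.1118  0.032 ]
 [ 0.5478  0.0882  0.032 ]
 [ 0.4968  0.0847  0.032 ]]
scene sqFar,sqNear,tip(ish),inFar,inNear
 [[ 0.5057 -0.1195  0.032 ]
 [ 0.4591 -0.1108  0.032 ]
 [ 0.5113  0.1073  0.032 ]
 [ 0.5092 -0.1034  0.032 ]
 [ 0.4621 -0.0942  0.032 ]]
top rim ((506.08026123046875, -0.955352783203125), (228.68553161621094, 50.51953125), 78.9896011352539) 0.03224843079597199
lid pts along (array([  9, 140, 132,   0,   0, 136,  47,   0,   0,  49, 191,  70,   0,
        19, 194,   2,   0,   0]), array([-90, -80, -70, -60, -50, -40, -30, -20, -10,   0,  10,  20,  30,
        40,  50,  60,  70,  80,  90]))
-90 zmax 0.0724
-45 zmax 0.0772
0 zmax 0.0738
45 zmax 0.0755
scene rim ((504.40399169921875, -3.0779495239257812), (230.02676391601562, 51.93359375), 79.16342163085938) 0.030652930124860818
lid pts along (array([  0,  15,  65,   4,   0,  53, 109,   0,   0,   0,  17,  39,   0,
         0, 115,  29,   0,   0]), array([-90, -80, -70, -60, -50, -40, -30, -20, -10,   0,  10,  20,  30,
        40,  50,  60,  70,  80,  90]))
-90 zmax 0.0693
-45 zmax 0.0733
0 zmax 0.0721
45 zmax 0.0737
```

The row axis points along about (-0.179, -0.984), with its centre near (0.505, -0.002). I'll move to about 0.1 m above the half-round ledge with the jaws shut and the 22 mm pad width along the row.

>>> {"name": "jog_arm", "arguments": {"deltas": [{"dp": [0.029,-0.043,0],"turn": [0,0,-0.133],"hand": -1},{"dp": [0.029,-0.043,0],"turn": [0,0,-0.133],"hand": -1},{"dp": [0.029,-0.043,0],"turn": [0,0,-0.133],"hand": -1},{"dp": [0.029,-0.043,0],"turn": [0,0,-0.133],"hand": -1},{"dp": [0.029,-0.043,0],"turn": [0,0,-0.133],"hand": -1},{"dp": [0.029,-0.043,0],"turn": [0,0,-0.133],"hand": -1},{"dp": [0.029,-0.043,0],"turn": [0,0,-0.133],"hand": -1},{"dp": [0.029,-0.043,0],"turn": [0,0,-0.133],"hand": -1},{"dp": [0.029,-0.043,0],"turn": [0,0,-0.133],"hand": -1},{"dp": [0.028,-0.043,0],"turn": [0,0,-0.133],"hand": -1}], "squeeze": 20}}

```text
time: 1.35
tcp_pos: [0.5239, 0.0936, 0.239]
orientation: [-3.141, -0.0, 1.387]
contact_force: [0.1, 0.2, 0.0]
width: 0.0001
```

>>> {"name": "jog_arm", "arguments": {"deltas": [{"dp": [0,0,-0.04],"turn": [0,0,0],"hand": -1},{"dp": [0,0,-0.04],"turn": [0,0,0],"hand": -1},{"dp": [0,0,-0.03],"turn": [0,0,0],"hand": -1},{"dp": [0,0,0],"turn": [0,0,0],"hand": -1},{"dp": [0,0,0],"turn": [0,0,0],"hand": -1}]}}

```text
time: 1.98
tcp_pos: [0.5241, 0.0952, 0.1302]
orientation: [3.14, -0.0, 1.392]
contact_force: [-0.2, 0.2, 1.2]
width: -0.0002
```

Run:
```python
from rig import bot,get_image
from h import *
for n in("scene","top"):
    d=get_image(n); np.savez(f"{n}1.npz",**d)
    im=d["color"][120:330,180:390,::-1]
    cv2.imwrite(f"pics/{n}1.png",cv2.resize(im,None,fx=2.8,fy=2.8,interpolation=cv2.INTER_CUBIC))
s=bot.read_state();print({k:np.round(s[k],4) for k in("time","tcp_pos","orientation","contact_force","width","q")})
```

```text
{'time': np.float64(2.075), 'tcp_pos': array([0.5246, 0.0953, 0.1309]), 'orientation': array([ 3.1385e+00, -7.0000e-04,  1.3920e+00]), 'contact_force': array([-0.6573,  0.3537, -0.0429]), 'width': np.float64(-0.0001), 'q': array([ 0.0491,  0.2972,  1.7638, -0.    ,  1.0774,  0.228 ])}
```

View pics/scene1.png

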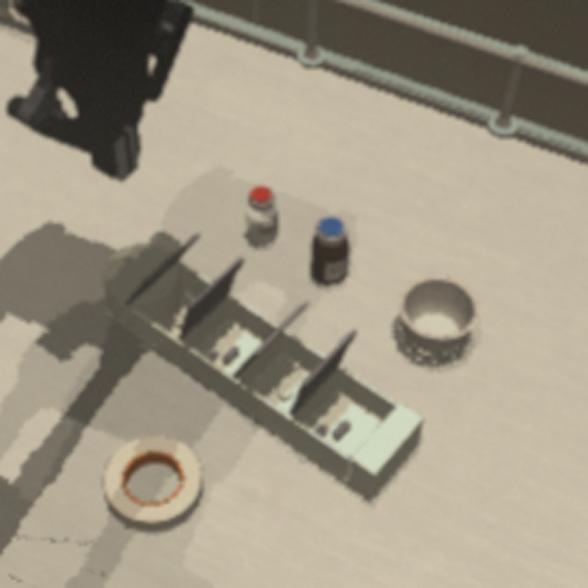

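View pics/top1.png

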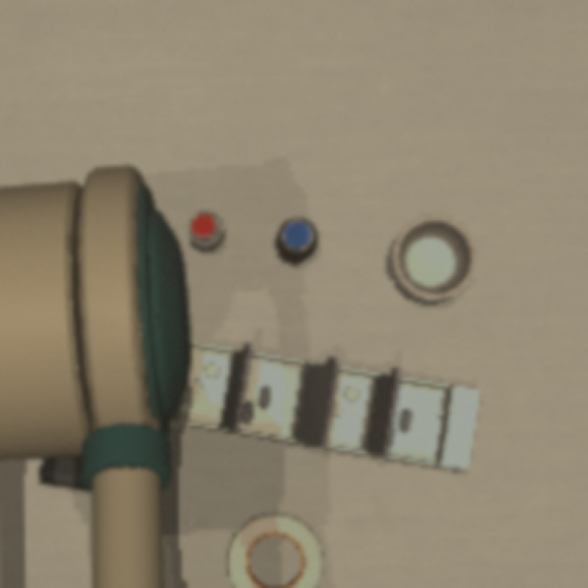

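The shut fingers are above the half-round end, with their tips at about (120,175) in the scene crop. Lids 1–4 are still open. I'll descend to just above the ledge.

>>> {"name": "jog_arm", "arguments": {"deltas": [{"dp": [0,0,-0.04],"turn": [0,0,0],"hand": -1},{"dp": [0,0,-0.03],"turn": [0,0,0],"hand": -1},{"dp": [0,0,-0.01],"turn": [0,0,0],"hand": -1},{"dp": [0,0,0],"turn": [0,0,0],"hand": -1},{"dp": [0,0,0],"turn": [0,0,0],"hand": -1}]}}

```text
time: 2.7
tcp_pos: [0.5247, 0.0952, 0.0507]
orientation: [3.139, -0.001, 1.392]
contact_force: [0.2, -0.1, 0.4]
width: 0.0001
```

Run:
```python
from rig import bot,get_image
from h import *
for n in("scene",):
    d=get_image(n)
    im=d["color"][120:330,180:390,::-1]
    cv2.imwrite(f"pics/{n}2.png",cv2.resize(im,None,fx=2.8,fy=2.8,interpolation=cv2.INTER_CUBIC))
s=bot.read_state();print({k:np.round(s[k],4) for k in("time","tcp_pos","orientation","contact_force","width","q")})
```

```text
{'time': np.float64(2.75), 'tcp_pos': array([0.5246, 0.0952, 0.0507]), 'orientation': array([ 3.1386e+00, -7.0000e-04,  1.3919e+00]), 'contact_force': array([-1.0275, -0.5538,  0.8951]), 'width': np.float64(-0.0), 'q': array([ 0.049 ,  0.3887,  1.864 , -0.    ,  0.8858,  0.228 ])}
```

View pics/scene2.png

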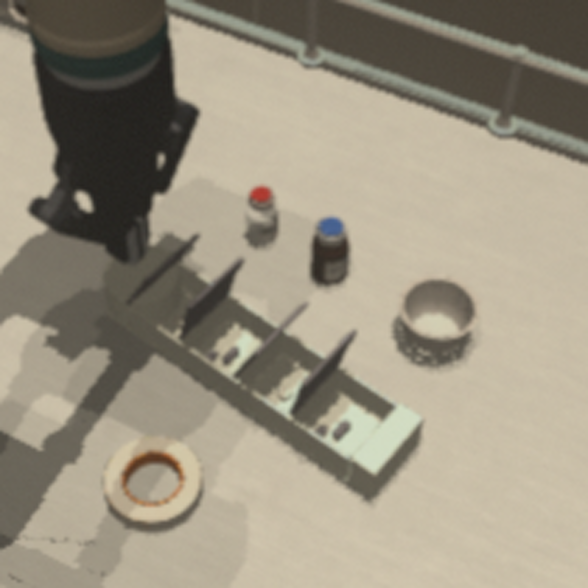

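The tip at about (133,258) hovers roughly 10 mm above the ledge, behind lid 1. Next I'll creep down and watch the force.

>>> {"name": "jog_arm", "arguments": {"deltas": [{"dp": [0,0,-0.004],"turn": [0,0,0],"hand": -1},{"dp": [0,0,-0.004],"turn": [0,0,0],"hand": -1},{"dp": [0,0,0],"turn": [0,0,0],"hand": -1}]}}

```text
time: 3.12
tcp_pos: [0.523, 0.0951, 0.041]
orientation: [-3.141, 0.0, 1.392]
contact_force: [-0.1, 0.0, -0.3]
width: -0.0
```

>>> {"name": "jog_arm", "arguments": {"deltas": [{"dp": [0,0,-0.001],"turn": [0,0,0],"hand": -1},{"dp": [0,0,0],"turn": [0,0,0],"hand": -1}]}}

```text
time: 3.38
tcp_pos: [0.5234, 0.0951, 0.0403]
orientation: [-3.142, 0.0, 1.392]
contact_force: [-0.6, -0.1, 1.1]
width: -0.0
```

>>> {"name": "jog_arm", "arguments": {"deltas": [{"dp": [0,0,-0.001],"turn": [0,0,0],"hand": -1},{"dp": [0,0,0],"turn": [0,0,0],"hand": -1}]}}

```text
time: 3.62
tcp_pos: [0.5235, 0.0951, 0.04]
orientation: [3.141, -0.0, 1.392]
contact_force: [-1.3, -0.3, 4.8]
width: 0.0
```

Contact is made, at about 5 N. I'll ease off slightly and begin the stroke.

>>> {"name": "jog_arm", "arguments": {"deltas": [{"dp": [0,0,0.0003],"turn": [0,0,0],"hand": -1},{"dp": [-0.0009,-0.0049,0],"turn": [0,0,0],"hand": -1},{"dp": [-0.0009,-0.0049,0],"turn": [0,0,0],"hand": -1}]}}

```text
time: 4.0
tcp_pos: [0.5224, 0.0856, 0.04]
orientation: [3.14, -0.002, 1.391]
contact_force: [-0.0, 4.1, 4.3]
width: -0.0002
```

>>> {"name": "jog_arm", "arguments": {"deltas": [{"dp": [-0.0009,-0.0049,0],"turn": [0,0,0],"hand": -1},{"dp": [-0.0009,-0.0049,0],"turn": [0,0,0],"hand": -1}]}}

```text
time: 4.25
tcp_pos: [0.5209, 0.0761, 0.0403]
orientation: [3.139, -0.002, 1.39]
contact_force: [0.4, 6.4, 7.4]
width: 0.0001
```

Run:
```python
from rig import bot,get_image
from h import *
for n in("scene",):
    d=get_image(n)
    im=d["color"][120:330,180:390,::-1]
    cv2.imwrite(f"pics/{n}3.png",cv2.resize(im,None,fx=2.8,fy=2.8,interpolation=cv2.INTER_CUBIC))
s=bot.read_state();print({k:np.round(s[k],4) for k in("time","tcp_pos","contact_force")})
```

```text
{'time': np.float64(4.3), 'tcp_pos': array([0.5208, 0.0757, 0.0404]), 'contact_force': array([0.9265, 5.0311, 7.1535])}
```

View pics/scene3.png

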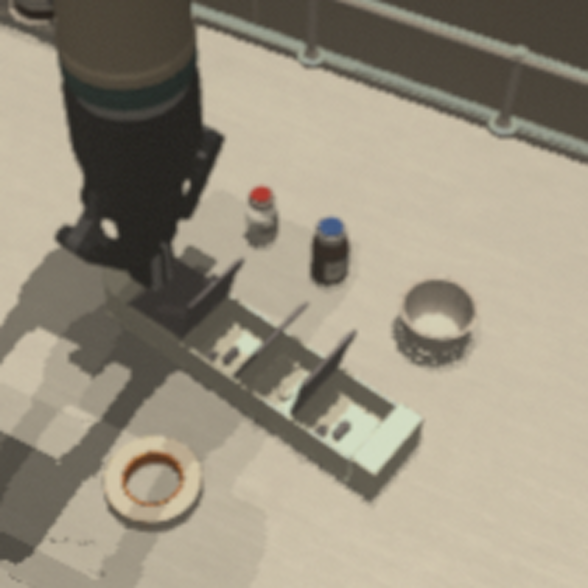

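Lid 1 is folded flat at about (180,300) and the organiser hasn't moved, with the front of the organiser at the same pixels. Drag is 5–6 N, so I'll lighten the pressure.

>>> {"name": "jog_arm", "arguments": {"deltas": [{"dp": [-0.0009,-0.0049,0.0004],"turn": [0,0,0],"hand": -1},{"dp": [-0.0009,-0.0049,0],"turn": [0,0,0],"hand": -1}]}}

```text
time: 4.55
tcp_pos: [0.5193, 0.0664, 0.0409]
orientation: [3.139, -0.003, 1.39]
contact_force: [0.1, 7.4, 9.1]
width: 0.0001
```

>>> {"name": "jog_arm", "arguments": {"deltas": [{"dp": [-0.0009,-0.0049,0],"turn": [0,0,0],"hand": -1},{"dp": [-0.0009,-0.0049,0],"turn": [0,0,0],"hand": -1}]}}

```text
time: 4.8
tcp_pos: [0.5178, 0.0566, 0.0411]
orientation: [3.138, -0.003, 1.391]
contact_force: [1.4, 1.6, 3.4]
width: -0.0001
```

>>> {"name": "jog_arm", "arguments": {"deltas": [{"dp": [-0.0009,-0.0049,0],"turn": [0,0,0],"hand": -1},{"dp": [-0.0009,-0.0049,0],"turn": [0,0,0],"hand": -1}]}}

```text
time: 5.05
tcp_pos: [0.5142, 0.0456, 0.04]
orientation: [-3.142, 0.0, 1.392]
contact_force: [0.3, 3.9, 4.9]
width: -0.0002
```

>>> {"name": "jog_arm", "arguments": {"deltas": [{"dp": [-0.0009,-0.0049,0],"turn": [0,0,0],"hand": -1},{"dp": [-0.0009,-0.0049,0],"turn": [0,0,0],"hand": -1}]}}

```text
time: 5.3
tcp_pos: [0.5126, 0.0364, 0.0401]
orientation: [3.142, -0.001, 1.391]
contact_force: [1.3, 5.4, 6.5]
width: -0.0003
```

Run:
```python
from rig import bot,get_image
from h import *
for n in("scene",):
    d=get_image(n)
    im=d["color"][120:330,180:390,::-1]
    cv2.imwrite(f"pics/{n}4.png",cv2.resize(im,None,fx=2.8,fy=2.8,interpolation=cv2.INTER_CUBIC))
s=bot.read_state();print({k:np.round(s[k],4) for k in("time","tcp_pos","contact_force")})
```

```text
{'time': np.float64(5.35), 'tcp_pos': array([0.5125, 0.0359, 0.0402]), 'contact_force': array([-0.0084,  3.5306,  5.5039])}
```

View pics/scene4.png

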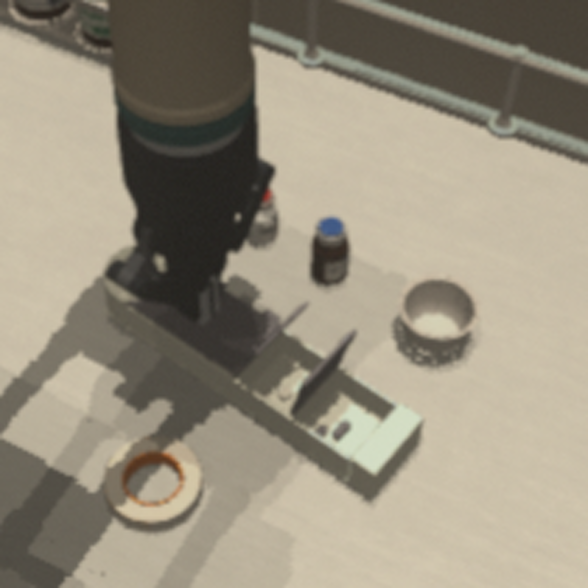

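Lid 2 is flat at about (240,335), the organiser hasn't moved, and lids 3 and 4 are still open. I'll carry on slightly lighter.

>>> {"name": "jog_arm", "arguments": {"deltas": [{"dp": [-0.0009,-0.0049,0.0003],"turn": [0,0,0],"hand": -1},{"dp": [-0.0009,-0.0049,0],"turn": [0,0,0],"hand": -1}]}}

```text
time: 5.6
tcp_pos: [0.511, 0.0267, 0.0406]
orientation: [3.141, -0.001, 1.391]
contact_force: [0.6, 6.2, 6.2]
width: 0.0002
```

>>> {"name": "jog_arm", "arguments": {"deltas": [{"dp": [-0.0009,-0.0049,0],"turn": [0,0,0],"hand": -1},{"dp": [-0.0009,-0.0049,0],"turn": [0,0,0],"hand": -1}]}}

```text
time: 5.85
tcp_pos: [0.5087, 0.0162, 0.0402]
orientation: [-3.141, 0.0, 1.392]
contact_force: [1.2, 2.9, 1.8]
width: 0.0
```

>>> {"name": "jog_arm", "arguments": {"deltas": [{"dp": [-0.0009,-0.0049,0],"turn": [0,0,0],"hand": -1},{"dp": [-0.0009,-0.0049,0],"turn": [0,0,0],"hand": -1}]}}

```text
time: 6.1
tcp_pos: [0.5067, 0.0064, 0.0401]
orientation: [-3.141, 0.0, 1.392]
contact_force: [0.1, 1.7, 2.2]
width: 0.0001
```

>>> {"name": "jog_arm", "arguments": {"deltas": [{"dp": [-0.0009,-0.0049,0],"turn": [0,0,0],"hand": -1},{"dp": [-0.0009,-0.0049,0],"turn": [0,0,0],"hand": -1}]}}

```text
time: 6.35
tcp_pos: [0.505, -0.0031, 0.0401]
orientation: [-3.141, -0.0, 1.392]
contact_force: [1.1, 3.0, 2.6]
width: -0.0003
```

>>> {"name": "jog_arm", "arguments": {"deltas": [{"dp": [-0.0009,-0.0049,0],"turn": [0,0,0],"hand": -1},{"dp": [-0.0009,-0.0049,0],"turn": [0,0,0],"hand": -1}]}}

```text
time: 6.6
tcp_pos: [0.5038, -0.0126, 0.0406]
orientation: [3.141, -0.001, 1.391]
contact_force: [0.7, 5.5, 5.8]
width: 0.0002
```

>>> {"name": "jog_arm", "arguments": {"deltas": [{"dp": [-0.0009,-0.0049,0],"turn": [0,0,0],"hand": -1},{"dp": [-0.0009,-0.0049,0],"turn": [0,0,0],"hand": -1}]}}

```text
time: 6.85
tcp_pos: [0.5026, -0.022, 0.0411]
orientation: [3.14, -0.002, 1.391]
contact_force: [0.5, 6.8, 8.2]
width: -0.0001
```

Run:
```python
from rig import bot,get_image
from h import *
for n in("scene",):
    d=get_image(n)
    im=d["color"][120:330,180:390,::-1]
    cv2.imwrite(f"pics/{n}5.png",cv2.resize(im,None,fx=2.8,fy=2.8,interpolation=cv2.INTER_CUBIC))
s=bot.read_state();print({k:np.round(s[k],4) for k in("time","tcp_pos","contact_force")})
```

```text
{'time': np.float64(6.9), 'tcp_pos': array([ 0.5025, -0.0225,  0.0411]), 'contact_force': array([0.7626, 4.6493, 7.8521])}
```

View pics/scene5.png

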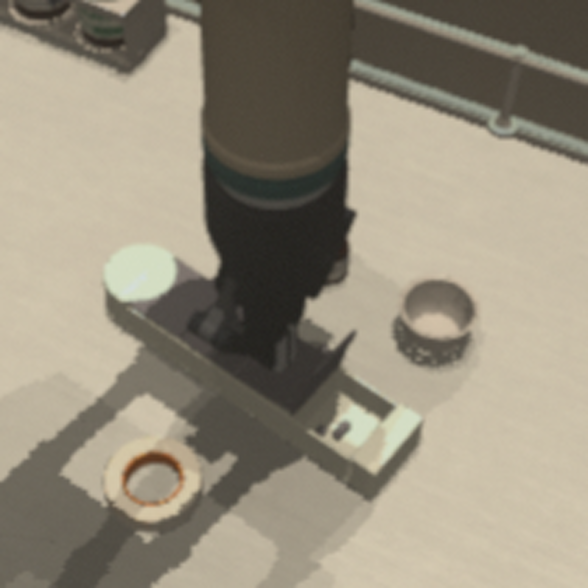

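Lids 1–3 are flat, lid 4 is still open at about (330,370), and the organiser hasn't moved. I'll continue to lid 4.

>>> {"name": "jog_arm", "arguments": {"deltas": [{"dp": [-0.0009,-0.0049,0.0002],"turn": [0,0,0],"hand": -1},{"dp": [-0.0009,-0.0049,0],"turn": [0,0,0],"hand": -1}]}}

```text
time: 7.15
tcp_pos: [0.501, -0.0318, 0.0414]
orientation: [3.139, -0.002, 1.391]
contact_force: [0.9, 6.6, 8.4]
width: 0.0004
```

>>> {"name": "jog_arm", "arguments": {"deltas": [{"dp": [-0.0009,-0.0049,0],"turn": [0,0,0],"hand": -1},{"dp": [-0.0009,-0.0049,0],"turn": [0,0,0],"hand": -1}]}}

```text
time: 7.4
tcp_pos: [0.4981, -0.0427, 0.0406]
orientation: [3.141, 0.001, 1.392]
contact_force: [0.3, 0.8, 0.6]
width: -0.0001
```

>>> {"name": "jog_arm", "arguments": {"deltas": [{"dp": [-0.0009,-0.0049,0],"turn": [0,0,0],"hand": -1},{"dp": [-0.0009,-0.0049,0],"turn": [0,0,0],"hand": -1}]}}

```text
time: 7.65
tcp_pos: [0.4957, -0.0526, 0.0401]
orientation: [-3.14, 0.001, 1.392]
contact_force: [0.0, 0.3, 0.2]
width: -0.0002
```

>>> {"name": "jog_arm", "arguments": {"deltas": [{"dp": [-0.0009,-0.0049,0],"turn": [0,0,0],"hand": -1},{"dp": [-0.0009,-0.0049,0],"turn": [0,0,0],"hand": -1}]}}

```text
time: 7.9
tcp_pos: [0.4943, -0.0622, 0.0403]
orientation: [-3.141, 0.0, 1.392]
contact_force: [-0.1, 0.9, -0.9]
width: -0.0002
```

>>> {"name": "jog_arm", "arguments": {"deltas": [{"dp": [-0.0009,-0.0049,0],"turn": [0,0,0],"hand": -1},{"dp": [-0.0009,-0.0049,0],"turn": [0,0,0],"hand": -1}]}}

```text
time: 8.15
tcp_pos: [0.4927, -0.0719, 0.0405]
orientation: [3.142, 0.0, 1.392]
contact_force: [0.5, 0.1, -0.3]
width: 0.0003
```

>>> {"name": "jog_arm", "arguments": {"deltas": [{"dp": [-0.0009,-0.0049,-0.0004],"turn": [0,0,0],"hand": -1},{"dp": [-0.0009,-0.0049,0],"turn": [0,0,0],"hand": -1}]}}

```text
time: 8.4
tcp_pos: [0.4909, -0.0816, 0.0401]
orientation: [3.142, 0.0, 1.392]
contact_force: [-0.2, -0.3, 0.5]
width: 0.0002
```

>>> {"name": "jog_arm", "arguments": {"deltas": [{"dp": [-0.0009,-0.0049,0],"turn": [0,0,0],"hand": -1},{"dp": [-0.0009,-0.0049,0],"turn": [0,0,0],"hand": -1}]}}

```text
time: 8.65
tcp_pos: [0.4891, -0.0915, 0.0401]
orientation: [3.141, 0.0, 1.392]
contact_force: [-0.7, -0.2, -0.4]
width: -0.0
```

Run:
```python
from rig import bot,get_image
from h import *
for n in("scene",):
    d=get_image(n)
    im=d["color"][120:330,180:390,::-1]
    cv2.imwrite(f"pics/{n}6.png",cv2.resize(im,None,fx=2.8,fy=2.8,interpolation=cv2.INTER_CUBIC))
s=bot.read_state();print({k:np.round(s[k],4) for k in("time","tcp_pos","contact_force")})
```

```text
{'time': np.float64(8.7), 'tcp_pos': array([ 0.4891, -0.0919,  0.0401]), 'contact_force': array([ 0.404 , -0.3774,  0.0241])}
```

View pics/scene6.png

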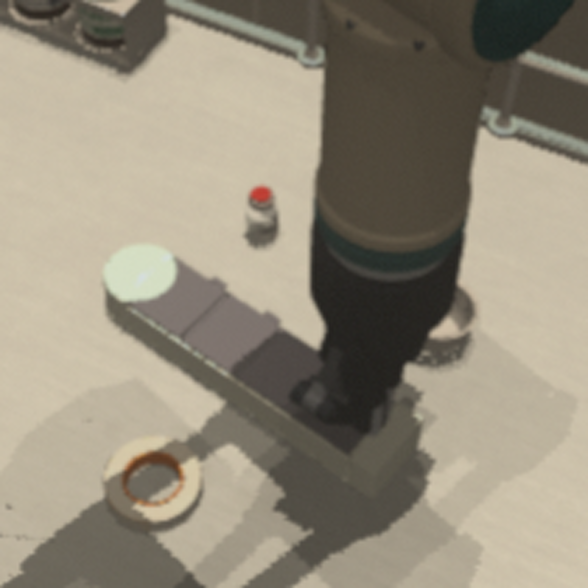

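>>> {"name": "jog_arm", "arguments": {"deltas": [{"dp": [-0.0009,-0.0049,-0.0004],"turn": [0,0,0],"hand": -1},{"dp": [-0.0009,-0.0049,0],"turn": [0,0,0],"hand": -1},{"dp": [-0.0009,-0.0049,0],"turn": [0,0,0],"hand": -1},{"dp": [0,0,0],"turn": [0,0,0],"hand": -1}]}}

```text
time: 9.2
tcp_pos: [0.4867, -0.1063, 0.04]
orientation: [3.141, 0.0, 1.392]
contact_force: [-0.8, 0.9, 6.3]
width: -0.0001
```

```bash
cat > lids.py <<'E'
from rig import bot,get_image
from h import *
import sys
tag=sys.argv[1]
a=np.array([-.179,-.984]);c=np.array([.5052,-.002]);p=np.array([.984,-.179])
for n in("scene","top"):
    d=get_image(n);P=cloud(d)
    if n=="scene" : im=d["color"][195:305,205:345,::-1]
    else: im=d["color"][185:345,205:365,::-1]
    cv2.imwrite(f"pics/{n}{tag}.png",cv2.resize(im,None,fx=4.5 if n=="scene" else 3.6,fy=4.5 if n=="scene" else 3.6,interpolation=cv2.INTER_CUBIC))
    Q=P.reshape(-1,3);x=(Q[:,:2]-c)@a*1000;y=(Q[:,:2]-c)@p*1000
    print(n,[(b+2,round(1000*float(np.nanmedian(Q[(x>b)&(x<b+5)&(abs(y)<18),2])),1)) for b in range(-100,112,8)])
s=bot.read_state();print({k:np.round(s[k],4) for k in("time","tcp_pos","contact_force")})
E
python3 lids.py 7
```

```text
scene [(-98, 30.8), (-90, 31.1), (-82, 30.9), (-74, 31.1), (-66, 30.9), (-58, 30.6), (-50, 31.1), (-42, 31.1), (-34, 30.8), (-26, 30.9), (-18, 31.2), (-10, 30.5), (-2, 31.4), (6, 30.9), (14, 30.9), (22, 31.0), (30, 30.9), (38, 31.4), (46, 31.1), (54, 31.0), (62, 31.7), (70, 434.5), (78, 433.9), (86, 433.6), (94, 433.7), (102, 433.3), (110, 432.9)]
top [(-98, 32.3), (-90, 32.8), (-82, 32.7), (-74, 32.6), (-66, 32.2), (-58, 32.4), (-50, 32.3), (-42, 32.3), (-34, 32.3), (-26, 32.7), (-18, 32.3), (-10, 32.3), (-2, 32.5), (6, 32.3), (14, 32.5), (22, 32.5), (30, 32.9), (38, 407.5), (46, 430.6), (54, 437.3), (62, 431.3), (70, 434.8), (78, 434.8), (86, 434.9), (94, 434.6), (102, 435.0), (110, 434.9)]
{'time': np.float64(9.3), 'tcp_pos': array([ 0.4867, -0.1063,  0.04  ]), 'contact_force': array([-0.6919,  0.7343,  6.0754])}
```

View pics/scene7.png

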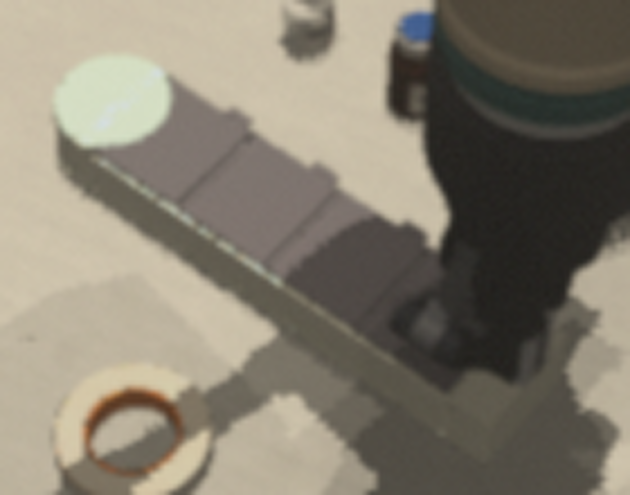

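Lids 1–3 and the start of lid 4 are flush by depth, all within about 0.5 mm. The bumps at (237,120), (322,175) and (410,232) are side tabs. The fingertips are on the square ledge, so I'll lift straight up.

>>> {"name": "jog_arm", "arguments": {"deltas": [{"dp": [0,0,0.01],"turn": [0,0,0],"hand": -1},{"dp": [0,0,0.03],"turn": [0,0,0],"hand": -1},{"dp": [0,0,0.04],"turn": [0,0,0],"hand": -1},{"dp": [0,0,0.04],"turn": [0,0,0],"hand": -1},{"dp": [0,0,0.03],"turn": [0,0,0],"hand": -1},{"dp": [-0.02,-0.04,0.02],"turn": [0,0,0],"hand": -1},{"dp": [-0.03,-0.045,0],"turn": [0,0,0],"hand": -1},{"dp": [-0.03,-0.045,0],"turn": [0,0,0],"hand": -1},{"dp": [-0.02,-0.03,0],"turn": [0,0,0],"hand": -1},{"dp": [0,0,0],"turn": [0,0,0],"hand": -1}]}}

```text
time: 10.55
tcp_pos: [0.385, -0.2677, 0.2099]
orientation: [-3.141, 0.001, 1.388]
contact_force: [0.4, 0.7, 0.0]
width: 0.0002
```

```bash
python3 lids.py 8
```

```text
scene [(-98, 30.6), (-90, 30.8), (-82, 31.0), (-74, 30.9), (-66, 31.0), (-58, 30.9), (-50, 31.0), (-42, 31.0), (-34, 30.6), (-26, 30.9), (-18, 30.6), (-10, 31.0), (-2, 31.0), (6, 30.6), (14, 31.0), (22, 31.0), (30, 30.7), (38, 31.1), (46, 30.9), (54, 30.5), (62, 31.1), (70, 30.9), (78, 31.1), (86, 31.1), (94, 31.2), (102, 31.1), (110, 31.0)]
top [(-98, 32.8), (-90, 32.3), (-82, 32.7), (-74, 32.5), (-66, 32.7), (-58, 32.5), (-50, 32.8), (-42, 32.7), (-34, 32.6), (-26, 32.3), (-18, 32.3), (-10, 32.5), (-2, 32.9), (6, 31.9), (14, 32.6), (22, 32.7), (30, 32.3), (38, 32.2), (46, 32.1), (54, 32.6), (62, 32.5), (70, 32.6), (78, 32.4), (86, 32.4), (94, 30.7), (102, 32.1), (110, 32.2)]
{'time': np.float64(10.65), 'tcp_pos': array([ 0.3862, -0.2657,  0.2098]), 'contact_force': array([-0.2615,  0.2561, -1.5065])}
```

View pics/scene8.png

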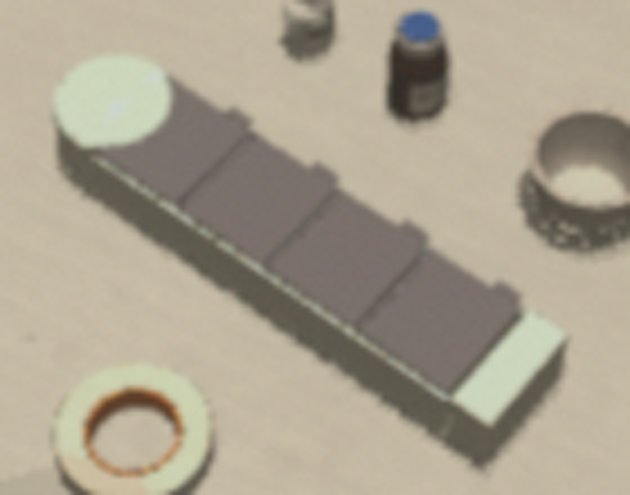

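View pics/top8.png

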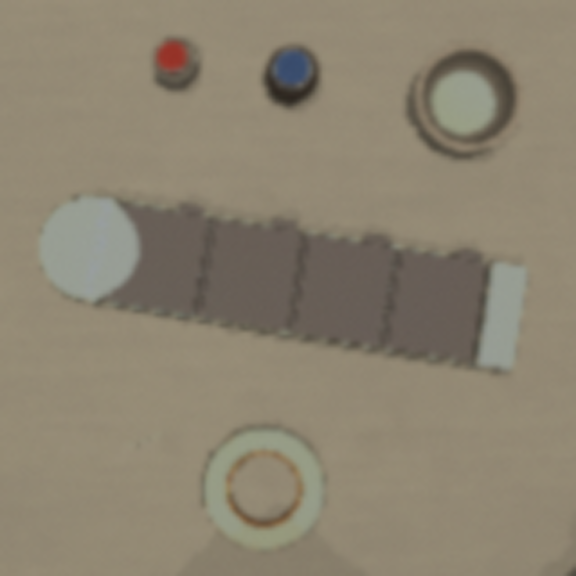

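All four lids are shut flush. The organiser (corners at (525,265) and (512,371) in the top crop), vials, cup and tape are where they started. The hand is clear, so I'll hand the job in.

```bash
python3 -c "
from rig import workorder
print(workorder.finish_job())"
```

```text
the job is handed in; nothing more can be done
None
```

All four lids of the organiser are shut. I stroked along the row once with shut fingertips, from the half-round ledge to the square ledge, and the lids folded down in order 1 to 4. Then I lifted straight up, took the hand away and handed the job in at about 10.7 s.

- **Lids:** in both camera views, the depth along all four lids matches the ledges to within about 0.5 mm.
- **Organiser, vials, cup and tape:** by eye against the first pictures, none of them appears to have moved. I did not re-measure their positions.
- **Forces:** the readings taken between moves never went above about 9 N pressing down and 7 N along the row.
- **Weak point:** along most of lid 4, the force reading fell to roughly zero (within noise). The tip was then within about 0.5 mm of the surface, so contact there was feather-light and I can't confirm it was continuous. I lowered the tip slightly, and it pressed at about 6 N on the end ledge.

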